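# Release the walnut plug

### The arm

A 6-joint arm with a two-finger parallel gripper is mounted at the origin on the work surface. World frame = base frame: x ahead of the robot, y to its left, z up, the work surface at z = 0. Lengths are in mm, angles in rad, forces in N, time in s.
With the tool pointing down it reaches from about 400 to 925 mm from the base axis. Payload 12.5 kg.
Tool frame: the origin (TCP) lies midway between the tips of the shut fingers; the grasp point (between the pads) lies 19 mm behind it; z points along the fingers, y is the direction in which the jaws open and shut (so a half turn about z gives the same grasp; the last joint's range is limited). The gripper opens to 95 mm and grips with 3 to 60 N. Pads are 20 mm wide; open, the fingers measure 119 mm over their backs; the gripper's body (75 mm by 180 mm) begins 59 mm behind the grasp point.
Start: joints at [0.994, 0.491, 1.559, -0, 1.092, -0.106], TCP at [283.487, 557.03, 214.661] pointing down, gripper open.
Joint ranges: [-3.1, 3.1], [-0.84, 2.19], [0.05, 2.79], [-1.13, 4.28], [0.06, 2.93], [-2.69, 2.69]. Speed limits (rad/s): [2.22, 2.22, 2.79, 3.14, 3.14, 3.14].

### API

Orientations are given as [roll, pitch, yaw] about the fixed x, y, z axes, in that order (R = Rz(yaw) Ry(pitch) Rx(roll)).
In Python, from cell import env gives the robot as it stands.
- The arm moves only by the tool drive_tool, never from a script. Its argument "increments" is a list of rows, each a list of 2 entries, a list of its own where there are three numbers: the shift along the tool's x, y, z as a fraction of full scale, then the turn, a rotation vector about the tool's x, y, z as a fraction of full scale. In form: [[[x, y, z], [ax, ay, az]], ...]. A call has 1 to 5 rows; each row shifts and turns the commanded pose from where the row before left it, along the tool's axes as they then stand; what a row does not reach is not made up. Full scale, the value 1, is 30 mm for a shift and 0.08 rad for a turn. A row lasts 1/12 s, in which the tool goes at most 41.7 mm and 7.16 degrees, less where a joint would pass 70% of its speed; a pose out of reach is approached as far as the arm can. A call with a number of a shift or a turn outside -1 to 1 is refused whole. A call with a gripper value outside its range is refused whole. "jaw" is the opening, from -1 (shut) to 1 (fully open), so that 0 is half open, set as the call begins (left out, the last holds). The fingers move at their own pace and stop on an object; the grip force is fixed at half the most. Time passes only in rows, so rows that do not move let the fingers close. It gives the time, the measured TCP pose, the force and the opening at its end, in the units of the state.
- env.state(): the state, without advancing time (a new reading comes with each control period).
- env.read_camera(name): name is "side" or "top" or "wrist"; returns a dict with "pixels" (384x512x3 uint8, blue, green, red), "vertical_fov" (degrees; the focal length in pixels is half the picture's height over the tangent of half this angle, whatever the lens; pixels are square), "cx", "cy" (the principal point, pixels), "k1" (the pictures are not rectified: a ray, as slopes to the right and down, at radius r is drawn at 1 + k1 r^2 times it, then the intrinsics apply), "world_to_cam" (4x4, takes a point from world to camera coordinates). Camera axes: x right, y down, z forward; pixel columns grow to the right and rows downward; lengths in mm; the calibration is good to about 2 mm. A picture is of the moment at which its call begins. There is no depth.
- env.job_done(): hands the job in, once; it reports no verdict.
Trained networks look in a picture, given as the dict that the camera call returned (one of the last four; its "shot" number tells which), for a name from the list of things; names that differ only in an ending like _2 or _b are one class to them, and where a whole thing is asked for, a point or a joint stands for the part that bears it (a point fixed in the world has none). Each returns a list of dicts, best first, with "score" (0 to 1); they miss things now and then, are a little off and sometimes report something else, mostly with a low value. They report only what shows in the picture. A call takes as long as a camera call.
- env.boxes_of(target, picture): "point" ([x, y, z] in mm, in world coordinates, good to about 4 mm: the middle of the surface that is visible of it).
- env.tip_of(target, picture): "point" ([x, y, z] in mm, in world coordinates, good to about 4 mm: a listed point, or the origin of a listed thing).
The state is a dict: "t": time; "joints": joint angles; "qvel": joint speeds; "tau": joint torques, N m; "eef_pos": TCP position; "tcp_rot": TCP orientation; "ft_force": force on the tool from outside, world axes, zero at the start; "moment": the same for the moment, N m; "opening": opening from 0.0 (shut) to 1.0 (fully open).
Only numpy, scipy, OpenCV 4.12 (cv2) and the standard library are available. Lean on these libraries where they do the work, as an engineer would, in place of code of your own. Each camera call takes 0.05 s, during which the arm holds its last target.

### The job

The plug dispenser has one dark walnut plug and one pale maple plug, each waiting behind the gate of its own lane. With the fingertips, press down the orange paddle beside the walnut plug's lane and keep it down until the walnut plug has rolled into the catch tray, then let the paddle come back up so the gate shuts. Do not touch the plugs or gates, keep the maple plug's gate shut, and leave the other things on the bench undisturbed.

Things in the scene. Friction and masses are not known exactly. Their poses are not given: they have to be found in the camera images.
- dispenser: Plywood plug dispenser fixed to the bench, base board 315 x 250 mm. Origin on the bench, under the gates, midway between the lanes; x points uphill along the lanes, y to the left lane. Two open-topped lanes, centres at y +40 and -40 mm, 39 mm wide, floor 50 mm high at the gates, slope 0.17 rad down towards -x. Lever brackets stand 126 mm high, the lever's gate end up to 140 mm when lifted.
- tray_in (a point): Middle of the catch tray's floor, 99 mm from the dispenser's origin towards -x, below the mouths of both lanes: inside 105 mm along x, 136 mm along y, floor 18 to 27 mm high, rim 48 mm. A plug lying there has its centre 30 to 40 mm above the bench. A released plug needs about 1 s to roll in.
- paddle_left (a point): Centre of the top face of the left lever's orange paddle (plate 50 x 50 x 7 mm), outside the left lane (+199 mm from the dispenser's origin along its y). At rest 149 mm above the bench, outer edge tilted up 0.26 rad. Fully pressed it is 54 mm lower, tilted 0.26 rad the other way, 4 mm farther out. Takes 3 N at first, 7 N at the hard stop; springs back up. Lifts only the left gate.
- paddle_right (a point): Centre of the top face of the right lever's orange paddle (plate 50 x 50 x 7 mm), outside the right lane (-199 mm from the dispenser's origin along its y). At rest 149 mm above the bench, outer edge tilted up 0.26 rad. Fully pressed it is 54 mm lower, tilted 0.26 rad the other way, 4 mm farther out. Takes 3 N at first, 7 N at the hard stop; springs back up. Lifts only the right gate.
- lever_left (a joint): Angle of the left rocking lever (rad): 0 at rest (gate shut), growing as its paddle is pressed, 0.52 at the stop (gate fully lifted). The pivot lies 115 mm up, 99 mm inboard of the paddle point; the gate hangs 60 mm inboard of the pivot.
- lever_right (a joint): Angle of the right rocking lever (rad): 0 at rest (gate shut), growing as its paddle is pressed, 0.52 at the stop (gate fully lifted). The pivot lies 115 mm up, 99 mm inboard of the paddle point; the gate hangs 60 mm inboard of the pivot.
- gate_left: Aluminium sheet gate of the left lane, 34 mm wide, 5 mm thick, 36 mm tall, sliding straight up and down at the foot of the lane. Origin: centre of its lower edge, 54 mm above the bench when shut and 86 mm when fully lifted; the plug passes once the gate is about 24 mm above its shut height. Driven by the lever only.
- gate_right: Aluminium sheet gate of the right lane, 34 mm wide, 5 mm thick, 36 mm tall, sliding straight up and down at the foot of the lane. Origin: centre of its lower edge, 54 mm above the bench when shut and 86 mm when fully lifted; the plug passes once the gate is about 24 mm above its shut height. Driven by the lever only.
- walnut_plug: Dark brown walnut plug: a solid cylinder 26 mm in diameter, 34 mm long, about 15 g, lying across its lane and leaning against the uphill side of that lane's gate. Origin at its centre (66 mm above the bench at the start), y along its axis. It may start in either lane: in the dispenser's frame its y is +40 mm in the left lane, -40 mm in the right one.
- maple_plug: Pale maple plug: a solid cylinder 26 mm in diameter, 34 mm long, about 15 g, lying across its lane and leaning against the uphill side of that lane's gate. Origin at its centre (66 mm above the bench at the start), y along its axis. It may start in either lane: in the dispenser's frame its y is +40 mm in the left lane, -40 mm in the right one.
- sander: Blue plastic corner sander, about 190 x 75 mm, 115 mm tall, loose bystander. Origin: middle of its underside.
- bushing_kit: Grey router guide bushing kit, open case 150 x 220 mm with a lid standing open to 170 mm, loose bystander. Origin: middle of its underside.
- square: Combination square lying flat, 300 mm steel blade along its y, red steel head, 30 mm high, loose bystander. Origin: under the blade's middle.
- bowl: White ceramic bowl with small wooden plugs in it, 144 mm across, 55 mm high, loose bystander. Origin: middle of its underside.
- glue: Yellow glue bottle with orange cap, 60 mm across, 170 mm tall, loose bystander. Origin: middle of its underside.
- screwdriver: Screwdriver lying along its x, 190 mm long, about 30 mm high, on the bench beside the lanes, on the dispenser's right, low and partly under the right paddle, loose bystander. Origin on its underside.
- bushing: Brass guide bushing, ring 40 mm across and 14 mm high, on the bench beside the catch tray, on the dispenser's left, loose bystander. Origin: middle of its underside.
- caddy (a joint): Angle (rad, any value at the start) of the round turntable caddy on the bench's right side, 230 mm across, up to 170 mm tall, four cups of pencils and bits; it spins freely about its upright axis. Bystander, not to be turned.

How it is judged (in metres and radians):
On the way, in this order (a step that is already met when the one before it is completed fails the run):
1. the gate of the walnut plug's lane is lifted by at least 20 mm (((y of maple_plug in the frame of dispenser below 0 m and height (world z) of gate_left above 0.074 m) or (y of maple_plug in the frame of dispenser above 0 m and height (world z) of gate_right above 0.074 m))), for 0.02 s.
2. the walnut plug lies in the catch tray while its gate is still lifted (x of walnut_plug in the frame of dispenser between -0.155 and -0.043 m and y of walnut_plug in the frame of dispenser between -0.07 and 0.07 m and height (world z) of walnut_plug below 0.052 m and height (world z) of any of gate_left, gate_right above 0.074 m), for 0.1 s.
At the end, for the whole second after the job is handed in: The walnut plug lies still inside the catch tray, both gates are shut (within 4 mm) with both levers back up (within 0.05 rad), and the maple plug still waits behind its own gate (x of walnut_plug in the frame of dispenser between -0.155 and -0.043 m and y of walnut_plug in the frame of dispenser between -0.07 and 0.07 m and height (world z) of walnut_plug below 0.052 m and linear speed of walnut_plug below 0.03 m/s and height (world z) of each of gate_left, gate_right below 0.058 m and value of joint each of lever_left, lever_right below 0.05 rad and x of maple_plug in the frame of dispenser between 0.005 and 0.04 m); the robot touches nothing.
It fails at once if the maple plug's gate is lifted (lever pressed more than 0.1 rad) ((y of maple_plug in the frame of dispenser below 0 m and value of joint lever_right above 0.1 rad) or (y of maple_plug in the frame of dispenser above 0 m and value of joint lever_left above 0.1 rad)).
It fails at once if the maple plug leaves its place (x of maple_plug in the frame of dispenser below 0 m or distance of maple_plug from where it was at the start of the episode above 0.03 m).
It fails at once if the robot touches a plug or a gate (contact force between any of the fingers, the arm and walnut_plug above 0.2 N or contact force between any of the fingers, the arm and maple_plug above 0.2 N or contact force between any of the fingers, the arm and gate_left above 0.2 N or contact force between any of the fingers, the arm and gate_right above 0.2 N).
It fails at once if a plug is lifted (height (world z) of any of walnut_plug, maple_plug above 0.09 m).
It fails at once if another thing on the bench is moved more than 20 mm, or the caddy is spun (velocity of joint caddy above 0.3 rad/s or velocity of joint caddy below -0.3 rad/s or distance of any of sander, bushing_kit, square, bowl, glue, screwdriver, bushing from where it was at the start of the episode above 0.02 m).
It also fails if it takes over 32 s, if anything falls off the work surface, if the arm or the gripper's body presses on something with over 40 N, if the wrist force passes 120 N, or if a joint passes its speed limit or range.

## Working session

There is one attempt and no reset: what is moved stays moved. The work goes in short steps, Python scripts to look and compute and a tool call to move; the robot and the scene stay as the last step left them, time stands still between calls to the robot, and variables do not carry over. Pictures are saved under pics/ and viewed, and the job is handed in when it is done.

Besides the shell and the picture viewer there is one more tool, called after "Call:" by a JSON object that holds its "op" and its "data", one argument or row to a line. drive_tool: Moves the arm, as the interface text tells. Its arguments: {"type":"object","properties":{"increments":{"type":"array","items":{"type":"array"}},"jaw":{"type":"number"}},"required":["increments"]}

```bash
mkdir -p pics; python3 - <<'E'
from cell import env
import cv2
s=env.state();print({k:s[k] for k in('t','eef_pos','tcp_rot','ft_force','opening')})
for n in("top","side"):
    p=env.read_camera(n);cv2.imwrite(f"pics/{n}0.png",p["pixels"])
    for t in("walnut_plug","maple_plug","paddle_left","paddle_right","dispenser","tray_in","gate_left","gate_right"):
        print(n,t,[(round(d["score"],2),[round(v) for v in d["point"]]) for d in env.tip_of(t,p)[:2]])
print(env.state()['t'])
E
```

```text
{'t': 0.0, 'eef_pos': array([283.34964777, 556.84165069, 214.09198149]), 'tcp_rot': array([-3.14059189e+00, -1.18881318e-04,  2.67082244e+00]), 'ft_force': array([-0.09036498, -0.0139616 ,  0.78000714]), 'opening': 0.9973329745939179}
top walnut_plug [(0.64, [565, 38, 66])]
top maple_plug [(0.51, [560, -42, 64]), (0.28, [544, -202, 153])]
top paddle_left [(0.83, [550, 195, 153])]
top paddle_right [(0.89, [541, -199, 149]), (0.45, [348, 463, 0])]
top dispenser [(0.97, [548, -4, -1])]
top tray_in [(0.57, [445, 0, 19])]
top gate_left [(0.4, [547, 37, 56]), (0.19, [459, 192, 1])]
top gate_right [(0.4, [544, -41, 57])]
side walnut_plug [(0.6, [559, 35, 68])]
side maple_plug []
side paddle_left [(0.78, [551, 200, 147])]
side paddle_right [(0.8, [543, -200, 148]), (0.57, [613, -188, 0])]
side dispenser [(0.66, [549, -1, -1])]
side tray_in [(0.61, [549, -1, -2]), (0.56, [447, 0, 23])]
side gate_left [(0.32, [593, 478, 0])]
side gate_right [(0.44, [547, -3, 2])]
0.9
```

View pics/top0.png

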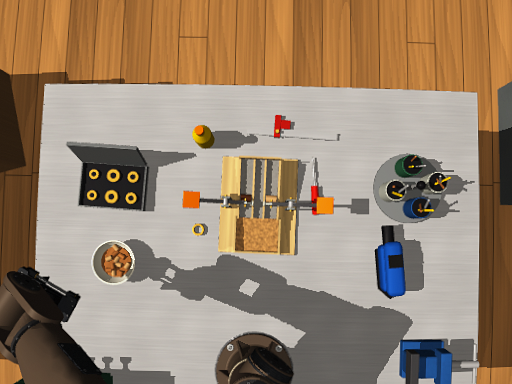

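View pics/side0.png

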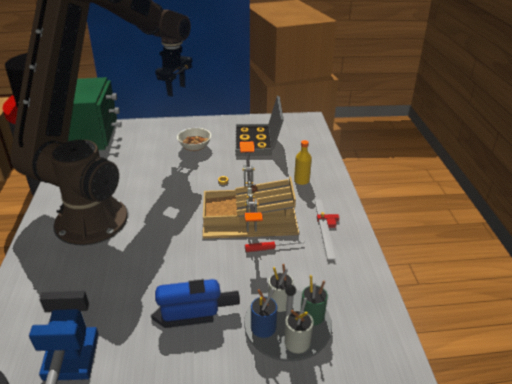

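```bash
python3 - <<'E'
import cv2
a=cv2.imread("pics/top0.png")[145:265,175:345];cv2.imwrite("pics/topz.png",cv2.resize(a,None,fx=4.5,fy=4.5,interpolation=cv2.INTER_CUBIC))
E
```

```text
(no output)
```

View pics/topz.png

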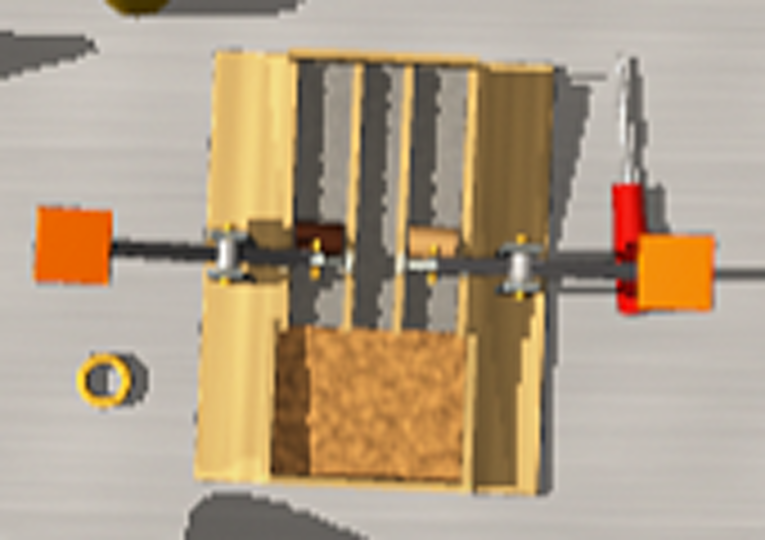

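```bash
cat > h.py <<'E'
import numpy as np,cv2
def ray2pt(p,u,v,z):
    f=p["pixels"].shape[0]/2/np.tan(np.radians(p["vertical_fov"])/2)
    d=np.array([(u-p["cx"])/f,(v-p["cy"])/f]);s=d.copy()
    for _ in range(30): s=d/(1+p["k1"]*(s@s))
    M=np.array(p["world_to_cam"]);R,t=M[:3,:3],M[:3,3]
    c=-R.T@t;r=R.T@np.array([s[0],s[1],1]);return c+r*(z-c[2])/r[2]
def orange(p):
    im=p["pixels"].astype(int);b,g,r=im[...,0],im[...,1],im[...,2]
    m=((r>200)&(g>70)&(g<160)&(b<60)).astype(np.uint8)
    n,l,st,c=cv2.connectedComponentsWithStats(m)
    return [(c[i],st[i,4]) for i in range(1,n) if st[i,4]>25]
E
python3 - <<'E'
from cell import env;from h import *
for n in("top","side"):
    p=env.read_camera(n)
    for c,a in orange(p): print(n,c.round(1),a,ray2pt(p,*c,149).round(1))
E
```

```text
top [198.5 129.5] 56 [761.1 179.9 149. ]
top [190.8 199.1] 258 [550.2 196.5 149. ]
top [324.5 205.3] 260 [ 540.4 -203.   149. ]
side [246.6 146. ] 119 [551.6 200.  149. ]
side [252.8 215.8] 111 [ 541.6 -201.1  149. ]
```

Call:
{"op": "drive_tool", "data": {
  "increments": [
    [[-0.5,-0.25,0],[0,0,0]],
    [[-1,-0.49,0],[0,0,0]],
    [[-1,-0.49,0],[0,0,0]],
    [[-1,-0.49,0],[0,0,0]],
    [[-1,-0.49,0],[0,0,0]]
  ],
  "jaw": -1
}}

```text
t: 1.42
eef_pos: [374.3, 435.5, 214.7]
tcp_rot: [3.141, 0.0, 2.671]
ft_force: [0.4, 1.0, 0.2]
opening: 0.703
```

Call:
{"op": "drive_tool", "data": {
  "increments": [
    [[-1,-0.49,0],[0,0,0]],
    [[-1,-0.49,0],[0,0,0]],
    [[-1,-0.49,0],[0,0,0]],
    [[-1,-0.49,0],[0,0,0]],
    [[-1,-0.49,0],[0,0,0]]
  ]
}}

```text
t: 1.83
eef_pos: [474.8, 301.7, 214.8]
tcp_rot: [3.141, 0.0, 2.671]
ft_force: [-0.2, 0.6, -0.6]
opening: 0.355
```

Call:
{"op": "drive_tool", "data": {
  "increments": [
    [[-1,-0.49,0],[0,0,0]],
    [[-1,-0.49,0],[0,0,0]],
    [[-1,-0.49,0],[0,0,0]],
    [[-0.5,-0.25,0],[0,0,0]],
    [[0,0,0],[0,0,0]]
  ]
}}

```text
t: 2.25
eef_pos: [546.1, 206.9, 214.5]
tcp_rot: [3.142, 0.001, 2.668]
ft_force: [-0.2, 0.8, -0.3]
opening: 0.025
```

Call:
{"op": "drive_tool", "data": {
  "increments": [
    [[-0.24,-0.1,0.3],[0,0,0]],
    [[0,0,0.5],[0,0,0]],
    [[0,0,0.5],[0,0,0]],
    [[0,0,0.2],[0,0,0]],
    [[0,0,0],[0,0,0]]
  ]
}}

```text
t: 2.67
eef_pos: [548.3, 204.1, 168.0]
tcp_rot: [-3.14, -0.002, 2.672]
ft_force: [0.5, 0.7, -0.3]
opening: 0.006
```

```bash
python3 - <<'E'
from cell import env;import cv2,numpy as np
s=env.state();print(s['eef_pos'],s['ft_force'])
a=env.read_camera("top")["pixels"][140:270,160:330];b=env.read_camera("side")["pixels"][100:230,180:350]
cv2.imwrite("pics/a1.png",cv2.resize(np.vstack([a,b]),None,fx=2.3*1,fy=2.3,interpolation=cv2.INTER_CUBIC))
E
```

```text
[548.26059571 204.07952981 167.98532705] [ 0.4924038   0.6813645  -0.27399067]
```

View pics/a1.png

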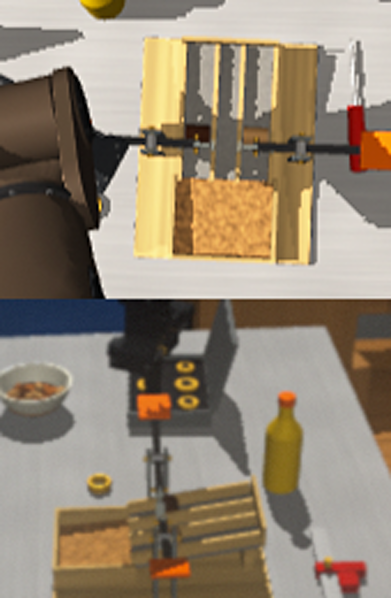

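The side view shows the shut fingertips over the left paddle (about (150,390) in the picture) and the dark plug still behind the left gate. Next I press in steps.

Call:
{"op": "drive_tool", "data": {
  "increments": [
    [[-0.12,-0.05,0.3],[0,0,0]],
    [[0,0,0.35],[0,0,0]],
    [[0,0,0.35],[0,0,0]],
    [[0,0,0.35],[0,0,0]],
    [[0,0,0],[0,0,0]]
  ]
}}

```text
t: 3.18
eef_pos: [551.4, 200.5, 127.0]
tcp_rot: [-3.141, -0.001, 2.671]
ft_force: [-0.5, 0.3, 2.8]
opening: 0.001
```

Call:
{"op": "drive_tool", "data": {
  "increments": [
    [[0,0,0.3],[0,0,0]],
    [[0,0,0.3],[0,0,0]],
    [[0,0,0.2],[0,0,0]],
    [[0,0,0.1],[0,0,0]],
    [[0,0,0],[0,0,0]]
  ]
}}

```text
t: 3.6
eef_pos: [551.9, 200.3, 101.8]
tcp_rot: [-3.141, 0.0, 2.671]
ft_force: [-0.6, -0.6, 6.3]
opening: 0.006
```

Call:
{"op": "drive_tool", "data": {
  "increments": [
    [[0,0,0.08],[0,0,0]],
    [[0,0,0.04],[0,0,0]],
    [[0,0,0],[0,0,0]],
    [[0,0,0],[0,0,0]],
    [[0,0,0],[0,0,0]]
  ]
}}

```text
t: 4.02
eef_pos: [551.9, 200.2, 98.9]
tcp_rot: [-3.141, 0.0, 2.671]
ft_force: [-0.3, -2.2, 7.0]
opening: 0.007
```

```bash
cat > look.py <<'E'
from cell import env;import cv2,numpy as np,sys
pa=env.read_camera("top");pb=env.read_camera("side")
a=pa["pixels"][140:270,160:330];b=pb["pixels"][100:270,180:350]
cv2.imwrite(sys.argv[1],np.hstack([cv2.resize(a,(400,306),interpolation=cv2.INTER_CUBIC),cv2.resize(b,(400,400),interpolation=cv2.INTER_CUBIC)[:306]]))
for n,p in(("top",pa),("side",pb)):
  for t in("walnut_plug","maple_plug","gate_left","gate_right","paddle_left"):
    print(n,t,[(round(d["score"],2),[round(v) for v in d["point"]]) for d in env.tip_of(t,p)[:2]])
s=env.state();print(s['t'],s['eef_pos'],s['ft_force'])
E
python3 look.py pics/a2.png
```

```text
top walnut_plug [(0.62, [411, 40, 30])]
top maple_plug [(0.61, [562, -43, 63])]
top gate_left [(0.52, [547, 38, 86])]
top gate_right [(0.5, [547, -40, 57])]
top paddle_left []
side walnut_plug [(0.65, [405, 38, 33])]
side maple_plug []
side gate_left [(0.6, [550, 32, 82]), (0.55, [595, 478, 1])]
side gate_right []
side paddle_left [(0.47, [549, 203, 92])]
4.6167 [551.94958179 200.24378332  98.96561934] [-0.52037498 -3.2005914   7.52860599]
```

View pics/a2.png

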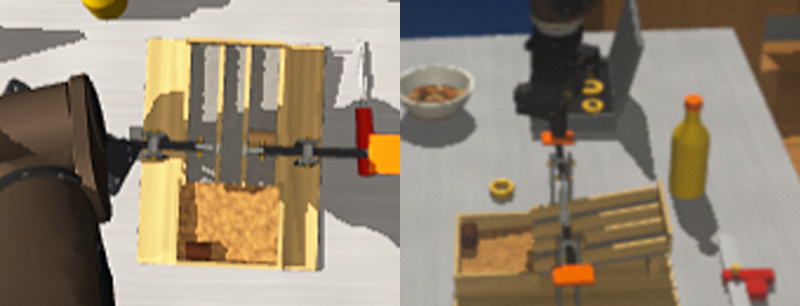

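The walnut plug is in the tray (dark spot at (200,250) in the left half), the gate is still lifted, and the maple plug is in place. I hold for a moment, then let the paddle up smoothly.

Call:
{"op": "drive_tool", "data": {
  "increments": [
    [[0,0,0],[0,0,0]],
    [[0,0,0],[0,0,0]],
    [[0,0,0],[0,0,0]],
    [[0,0,-0.2],[0,0,0]],
    [[0,0,-0.3],[0,0,0]]
  ]
}}

```text
t: 5.03
eef_pos: [551.9, 201.0, 113.7]
tcp_rot: [3.141, -0.0, 2.671]
ft_force: [0.5, 4.8, 5.3]
opening: 0.005
```

Call:
{"op": "drive_tool", "data": {
  "increments": [
    [[0,0,-0.35],[0,0,0]],
    [[0,0,-0.35],[0,0,0]],
    [[0,0,-0.35],[0,0,0]],
    [[0,0,-0.35],[0,0,0]],
    [[0,0,-0.5],[0,0,0]]
  ]
}}

```text
t: 5.45
eef_pos: [551.3, 200.5, 170.9]
tcp_rot: [-3.141, -0.001, 2.671]
ft_force: [0.3, 0.0, 0.1]
opening: 0.005
```

Call:
{"op": "drive_tool", "data": {
  "increments": [
    [[0,0,-0.7],[0,0,0]],
    [[0,0,-0.7],[0,0,0]],
    [[0,0,-0.3],[0,0,0]],
    [[0,0,0],[0,0,0]],
    [[0,0,0],[0,0,0]]
  ]
}}

```text
t: 5.87
eef_pos: [551.6, 200.6, 221.3]
tcp_rot: [3.141, -0.0, 2.671]
ft_force: [-0.6, 0.6, -0.9]
opening: 0.007
```

```bash
python3 look.py pics/a3.png
```

```text
top walnut_plug [(0.47, [408, 45, 31])]
top maple_plug [(0.4, [561, -45, 65])]
top gate_left [(0.42, [546, 38, 57])]
top gate_right [(0.47, [548, -40, 57])]
top paddle_left []
side walnut_plug [(0.71, [784, -110, 5]), (0.49, [408, 40, 34])]
side maple_plug []
side gate_left []
side gate_right []
side paddle_left [(0.5, [551, 202, 150])]
6.4667 [551.82284876 200.63933101 221.46958834] [ 0.34392629 -0.52369778 -0.74120955]
```

View pics/a3.png

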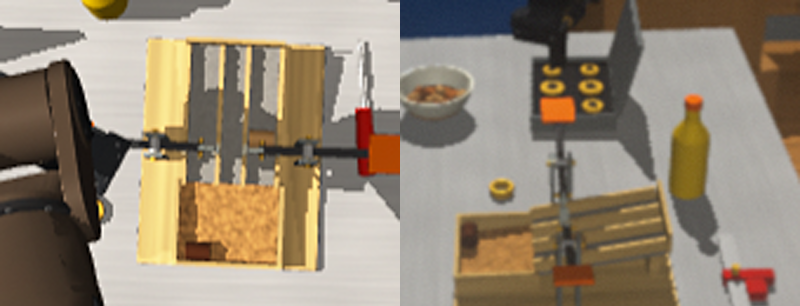

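The plug lies in the tray (200,250), the left paddle is back up, both gates are shut and the fingers are clear.

```bash
python3 -c "
from cell import env
print(env.job_done())"
```

```text
the job is handed in; nothing more can be done
None
```

The walnut plug is in the catch tray, and I handed the job in at about 6.5 s of the 32 s allowed; no verdict is reported.

**What I did:** The pictures showed the walnut plug in the left lane, so I pressed the left paddle with the shut fingertips. I pressed until the tool stood at 99 mm with about 7 N on it and held there while the plug rolled in. I then raised the arm smoothly to 221 mm.

**Last checks:**

| Item | Reading |
|---|---|
| Walnut plug | At about (408, 42, 32) mm, roughly 139 mm downhill of the dispenser's origin. That is 16 mm inside the far limit, and it hardly moved between the last two looks. |
| Gates | While pressed, the left gate read 82–86 mm. Afterwards both gates read 57 mm from the top camera only, against a limit of 58 mm and an accuracy of about 4 mm. |
| Left paddle | Back at 150 mm, its rest height. |
| Maple plug | Still behind its gate at about (561, -45, 65) mm. |
| Tool force | About 1 N, which is the no-contact noise level. |

**Disagreements and gaps:**
- In the last side picture the network's best "walnut plug" hit was a false one at (784, -110, 5). Its second hit agreed with the top camera.
- The side camera did not find the gates or the maple plug at the end.
- I did not measure the bystanders separately. The ones visible in the last pictures looked unmoved; the sander and caddy were outside those pictures.

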